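# Close down the rooftop prep shelf

### The job

Close down the prep shelf for the night: gather all the condiment tins upright in the four-place steel rack, one to a place, and stack the two emptied wooden caddies squarely one on the other, flat in the open storage pan. Take both chopping boards out of the slotted stand and lean them to dry side by side against the splash panel, within its length and square to it, each with its foot close up against the toe bar and its upper part resting back on the panel. Leave the other kitchen things where they are.

Things in the scene. Friction and masses are not known exactly. Their poses are not given: they have to be found in the camera images.
- splash: Steel splash panel, fixed. Origin: work surface, under the middle of its front face; x points into the panel, y along it. 270 mm long, 8 thick, top edge at z 110 mm. Parallel toe bar in front, 12 wide, 14 high, inner face at x -56 mm, outer at -68. Between them a 3 mm floor plate. A board with its foot at the bar leans about 0.33 rad back (top towards +x) on the panel's top edge.
- rack: Steel condiment rack with four places in one row, fixed, 241 x 64 mm, 36 mm high. Origin: centre of its underside; x along the row. The places are 54 x 54 mm, centred at x = -88.5, -29.5, 29.5, 88.5 mm, y = 0; inner floor 5 mm above the underside. At the start some places hold a tin.
- tray: Open aluminium storage pan, fixed, 182 x 112 mm outside, 174 x 104 mm inside, rim 55 mm high, inner floor 4 mm above its underside. Origin: centre of its underside; x along its length. Empty at the start.
- stand: Dark wooden slotted board stand, fixed, 125 x 130 mm, 46 mm high, floor of the slots 6 mm up. Origin: centre of its underside. Two slots 22 mm wide run along its y axis, at x = -37.5 and 37.5 mm; each holds a chopping board standing on edge.
- tin1_mid (a point): Steel condiment tin (may be absent), cylinder 44 mm across (45 mm at the lid), 81 mm high, 0.14 kg. The point is at its centre, 40 mm above its foot; z along its axis. At the start it stands in the steel rack.
- tin2_mid (a point): Steel condiment tin (may be absent), cylinder 44 mm across (45 mm at the lid), 81 mm high, 0.14 kg. The point is at its centre, 40 mm above its foot; z along its axis. At the start it stands in the steel rack.
- tin3_mid (a point): Steel condiment tin (may be absent), cylinder 44 mm across (45 mm at the lid), 81 mm high, 0.14 kg. The point is at its centre, 40 mm above its foot; z along its axis. At the start it stands in one of the two wooden caddies.
- tin4_mid (a point): Steel condiment tin (may be absent), cylinder 44 mm across (45 mm at the lid), 81 mm high, 0.14 kg. The point is at its centre, 40 mm above its foot; z along its axis. At the start it stands in one of the two wooden caddies.
- tin5_mid (a point): Steel condiment tin (may be absent), cylinder 44 mm across (45 mm at the lid), 81 mm high, 0.14 kg. The point is at its centre, 40 mm above its foot; z along its axis. At the start it stands in one of the two wooden caddies.
- tin6_mid (a point): Steel condiment tin (may be absent), cylinder 44 mm across (45 mm at the lid), 81 mm high, 0.14 kg. The point is at its centre, 40 mm above its foot; z along its axis. At the start it stands in one of the two wooden caddies.
- caddy_a_mid (a point): Loose two-place wooden caddy, 134 (x) x 66 (y) x 36 (z) mm, 0.22 kg. Point: its centre, 18 mm up. Pockets 54 x 54 mm centred at x -34 and 34 mm, floor 5 mm, outer walls 6 mm; between them a cross wall 14 mm thick (along x), as high as the rim: once empty it can be pinched from above, a finger in each pocket. Caddies stack flat, underside on rim.
- board_a_mid (a point): Wooden chopping board, 16 mm thick (x) x 110 mm wide (y) x 200 mm tall (z), 0.24 kg, standing on edge in the board stand at the start. The point is at its centre, 100 mm above its foot.
- board_a_foot (a point): Middle of the bottom edge face of that board (board_a).
- board_a_top (a point): Middle of the top edge face of that board (board_a).
- caddy_b_mid (a point): Loose two-place wooden caddy, 134 (x) x 66 (y) x 36 (z) mm, 0.22 kg. Point: its centre, 18 mm up. Pockets 54 x 54 mm centred at x -34 and 34 mm, floor 5 mm, outer walls 6 mm; between them a cross wall 14 mm thick (along x), as high as the rim: once empty it can be pinched from above, a finger in each pocket. Caddies stack flat, underside on rim.
- board_b_mid (a point): Wooden chopping board, 16 mm thick (x) x 110 mm wide (y) x 200 mm tall (z), 0.24 kg, standing on edge in the board stand at the start. The point is at its centre, 100 mm above its foot.
- board_b_foot (a point): Middle of the bottom edge face of that board (board_b).
- board_b_top (a point): Middle of the top edge face of that board (board_b).
- lid_mid (a point): Bystander, not to be disturbed: round bamboo steamer lid, 160 mm across, 34 mm high; the point is at its centre.
- cup_mid (a point): Bystander, not to be disturbed: white plastic measuring cup with a handle, 84 mm across, 90 mm high; the point is at its centre.
- pick_mid (a point): Bystander, not to be disturbed: steel grill pick, 240 mm long, lying down; the point is at its centre.
- rest_mid (a point): Bystander, not to be disturbed: white ceramic chopstick rest, 70 x 22 x 14 mm; the point is at its centre.
- oil_mid (a point): Bystander, not to be disturbed: sesame oil bottle, 60 mm across, 190 mm high; the point is at its centre.
- paste_mid (a point): Bystander, not to be disturbed: clay-coloured chilli paste jar, 90 mm across, 100 mm high; the point is at its centre.

How it is judged (in metres and radians):
At the end, for the whole second after the job is handed in: Tins upright (0.2 rad) down in rack places. Caddies level in the pan, one on the other, centres within 20 mm, edges 0.2 rad. Boards lean back on the panel 0.2 to 0.5 rad, foot on the plate within about 15 mm of the bar, square within 0.25 rad, centre within 110 mm of the panel middle (angle between each of tin1_mid, tin2_mid, tin3_mid, tin4_mid, tin5_mid, tin6_mid's own z axis and vertical below 0.2 rad and x of tin1_mid in the frame of rack between -0.118 and 0.118 m and y of tin1_mid in the frame of rack between -0.02 and 0.02 m and z of tin1_mid in the frame of rack between 0.03 and 0.06 m and x of tin2_mid in the frame of rack between -0.118 and 0.118 m and y of tin2_mid in the frame of rack between -0.02 and 0.02 m and z of tin2_mid in the frame of rack between 0.03 and 0.06 m and x of tin3_mid in the frame of rack between -0.118 and 0.118 m and y of tin3_mid in the frame of rack between -0.02 and 0.02 m and z of tin3_mid in the frame of rack between 0.03 and 0.06 m and x of tin4_mid in the frame of rack between -0.118 and 0.118 m and y of tin4_mid in the frame of rack between -0.02 and 0.02 m and z of tin4_mid in the frame of rack between 0.03 and 0.06 m and x of tin5_mid in the frame of rack between -0.118 and 0.118 m and y of tin5_mid in the frame of rack between -0.02 and 0.02 m and z of tin5_mid in the frame of rack between 0.03 and 0.06 m and x of tin6_mid in the frame of rack between -0.118 and 0.118 m and y of tin6_mid in the frame of rack between -0.02 and 0.02 m and z of tin6_mid in the frame of rack between 0.03 and 0.06 m and angle between board_a_mid's own z axis and vertical between 0.2 and 0.5 rad and x of board_a_foot in the frame of splash between -0.056 and -0.031 m and z of board_a_foot in the frame of splash between -0.01 and 0.02 m and x of each of board_a_top, board_b_top in the frame of splash above -0.01 m and angle between the y axis of each of board_a_mid, board_b_mid and the y axis of splash, either way round below 0.25 rad and y of board_a_mid in the frame of splash between -0.11 and 0.11 m and angle between board_b_mid's own z axis and vertical between 0.2 and 0.5 rad and x of board_b_foot in the frame of splash between -0.056 and -0.031 m and z of board_b_foot in the frame of splash between -0.01 and 0.02 m and y of board_b_mid in the frame of splash between -0.11 and 0.11 m and horizontal distance between caddy_a_mid and caddy_b_mid below 0.02 m and angle between the x axis of caddy_a_mid and the x axis of caddy_b_mid, either way round below 0.2 rad and angle between each of caddy_a_mid, caddy_b_mid's own z axis and vertical below 0.08 rad and ((x of caddy_a_mid in the frame of tray between -0.06 and 0.06 m and y of caddy_a_mid in the frame of tray between -0.05 and 0.05 m and z of caddy_a_mid in the frame of tray between 0.015 and 0.03 m and z of caddy_b_mid in the frame of tray between 0.05 and 0.066 m) or (x of caddy_b_mid in the frame of tray between -0.06 and 0.06 m and y of caddy_b_mid in the frame of tray between -0.05 and 0.05 m and z of caddy_b_mid in the frame of tray between 0.015 and 0.03 m and z of caddy_a_mid in the frame of tray between 0.05 and 0.066 m))); the robot touches nothing.
It fails at once if a bystander (lid, measuring cup, pick, chopstick rest, bottle, jar) is moved more than 40 mm (distance of any of lid_mid, cup_mid, pick_mid, rest_mid, oil_mid, paste_mid from where it was at the start of the episode above 0.04 m).
Of tin1, tin2 only 1 to 1 are there at a start; the rules pass over those that are not, and their reading is None.
Of tin3, tin4, tin5, tin6 only 2 to 3 are there at a start; the rules pass over those that are not, and their reading is None.
At some moment in a run one of caddy_a, caddy_b may be knocked a few centimetres aside while the robot is not near it.
It also fails if it takes over 208 s, if anything falls off the work surface, if the arm or the gripper's body presses on something with over 40 N, if the wrist force passes 120 N, or if a joint passes its speed limit or range.

### The arm

A 6-joint arm with a two-finger parallel gripper is mounted at the origin on the work surface. World frame = base frame: x ahead of the robot, y to its left, z up, the work surface at z = 0. Lengths are in mm, angles in rad, forces in N, time in s.
With the tool pointing down it reaches from about 425 to 950 mm from the base axis. Payload 14.7 kg.
Tool frame: the origin (TCP) lies at the very end of the fingers, on their centre line; the grasp point (between the pads) lies 19 mm behind it; z points along the fingers, y is the line along which they close (so a half turn about z gives the same grasp; the last joint's range is limited). The gripper opens to 85 mm and grips with 20 to 120 N. Pads are 22 mm wide; open, the fingers measure 114 mm over their backs; the gripper's body (76 mm by 85 mm) begins 54 mm behind the grasp point. The pads swing forward as they close: fully open they stand 13 mm farther back than shut.
Start: joints at [-1.39, 0.48, 1.596, -0, 1.065, -0.047], TCP at [146.81, -633.198, 231.297] pointing down, gripper open.
Joint ranges: [-2.75, 2.75], [-0.82, 2.05], [0.23, 2.67], [-1.56, 4.7], [0.09, 2.69], [-2.92, 2.92]. Speed limits (rad/s): [1.89, 1.89, 2.39, 3.01, 3.01, 3.01].

### API

Orientations are given as a unit quaternion [x, y, z, w].
In Python, from station import arm, imaging gives the robot as it stands.
- The arm moves only by the shell command python3 -m jog 'ROWS' [OPENING]. ROWS is JSON, a list of rows, each a list of 2 entries, a list of its own where there are three numbers: the shift along the tool's x, y, z each as a share of 0.15 m, from -1 to 1, then the turn about the tool's z as a share of 360 degrees, from -1 to 1. A call has 1 to 12 rows; each row shifts and turns the commanded pose from where the row before left it, along the tool's axes as they then stand; what a row does not reach is not made up. A row lasts 1/8 s, in which the tool goes at most 62.5 mm and 10.7 degrees, less where a joint would pass 70% of its speed; a pose out of reach is approached as far as the arm can. A call with a number of a shift or a turn outside -1 to 1 is refused whole. A call with a gripper value outside its range is refused whole. OPENING is the finger opening in mm, from 0 to 85.4, set as the call begins (- or left out, the last holds). The fingers move at their own pace and stop on an object; the grip force is fixed at half the most. Time passes only in rows, so rows that do not move let the fingers close. It gives the time, the measured TCP pose, the force, the opening and the grip force at its end, in the units of the state.
- arm.observe(): the state, without advancing time (a new reading comes with each control period).
- imaging.read_camera(name): name is "scene" or "top" or "wrist"; returns a dict with "color" (400x640x3 uint8, red, green, blue), "camera_matrix" (3x3 intrinsics, pixels), "T" (4x4, takes a point from camera to world coordinates); the wrist camera has in their place "hand_eye" (4x4, takes a point from camera to tool coordinates, whose origin is the TCP and whose axes are the flange's). Camera axes: x right, y down, z forward; pixel columns grow to the right and rows downward; lengths in mm; the calibration is good to about 2 mm. A picture is of the moment at which its call begins: read the wrist's pose just before it. There is no depth.
- arm.finish_job(): hands the job in; it is judged then, once.
Trained networks look in the newest picture that a camera, given by its name, has taken for a name from the list of things; names that differ only in an ending like _2 or _b are one class to them, and where a whole thing is asked for, a point or a joint stands for the part that bears it (a point fixed in the world has none). Each returns a list of dicts, best first, with "score" (0 to 1); they miss things now and then, are a little off and sometimes report something else, mostly with a low value. They report only what shows in the picture. A call takes as long as a camera call.
- imaging.search_frame(thing, camera): "box" ([left, top, right, bottom] in pixels, round what is visible of it).
- imaging.mark_of(thing, camera): "point" ([column, row] in pixels: a listed point, or the origin of a listed thing).
The state is a dict: "clock": time; "joint_positions": joint angles; "joint_vel": joint speeds; "effort": joint torques, N m; "position": TCP position; "tcp_rot": TCP orientation; "contact_force": force on the tool from outside, world axes, zero at the start; "ft_torque": the same for the moment, N m; "finger_gap": finger opening in mm; "finger_force": force on a finger pad.
Only numpy, scipy, OpenCV 4.12 (cv2) and the standard library are available. Lean on these libraries where they do the work, as an engineer would, in place of code of your own. Each camera call takes 0.05 s, during which the arm holds its last target. There are 200 camera calls.

## Working session

There is one attempt and no reset: what is moved stays moved. The work goes in short steps, Python scripts to look and compute and a shell command to move; the robot and the scene stay as the last step left them, time stands still between calls to the robot, and variables do not carry over. Pictures are saved under pics/ and viewed, at most 14 in all, crops included, and the job is handed in when it is done.

```bash
mkdir -p pics; ls; cat > h.py <<'E'
import numpy as np, cv2, json
from scipy.spatial.transform import Rotation as R
from station import arm, imaging
def cam(n):
    s=arm.observe(); c=imaging.read_camera(n)
    K=np.array(c["camera_matrix"])
    if n=="wrist":
        T=np.eye(4);T[:3,:3]=R.from_quat(s["tcp_rot"]).as_matrix();T[:3,3]=s["position"]
        T=T@np.array(c["hand_eye"])
    else: T=np.array(c["T"])
    return np.array(c["color"]),K,T
def pix2w(p,K,T,z):
    d=T[:3,:3]@np.linalg.inv(K)@np.array([p[0],p[1],1.]); o=T[:3,3]
    return o+d*(z-o[2])/d[2]
def w2pix(w,K,T):
    q=K@(T[:3,:3].T@(np.array(w,float)-T[:3,3])); return q[:2]/q[2]
def save(img,f): cv2.imwrite("pics/"+f,cv2.cvtColor(img,cv2.COLOR_RGB2BGR))
E
python3 - <<'E'
from h import *
s=arm.observe(); print(s)
print(R.from_quat(s["tcp_rot"]).as_matrix().round(3))
Z=dict(splash=0,rack=0,tray=0,stand=0,tin1_mid=45,tin3_mid=45,caddy_a_mid=18,board_a_mid=106,board_a_top=206,lid_mid=17,cup_mid=45,pick_mid=5,rest_mid=7,oil_mid=95,paste_mid=50)
for n in ("top","scene"):
    im,K,T=cam(n); save(im,n+"0.png"); print(n,T[:3,3].round(0))
    for t,z in Z.items():
        for d in imaging.mark_of(t,n)[:7]:
            if d["score"]>.25: print(t,round(d["score"],2),np.round(d["point"]),pix2w(d["point"],K,T,z)[:2].round(0))
E
```

```text
pics
{'clock': 0.0, 'joint_positions': array([-1.38961277e+00,  4.80833550e-01,  1.59687004e+00,  2.96944053e-05,
        1.06510817e+00, -4.66077229e-02]), 'joint_vel': array([-0.00137556,  0.00063501, -0.00060605,  0.00109995, -0.00063071,
        0.00030286]), 'effort': array([ 6.52806499e-03, -9.50642395e+01, -4.30179119e+01,  5.53419959e-04,
        1.21060421e-02,  1.93322580e-05]), 'position': array([ 146.7374108 , -632.7952079 ,  230.67271136]), 'tcp_rot': array([ 9.93521534e-01,  1.13642379e-01, -2.80294470e-05, -6.09046861e-04]), 'contact_force': array([-0.23127602,  0.78430784,  0.14436076]), 'ft_torque': array([-0.06357369, -0.00704029,  0.01724439]), 'finger_force': 0.0, 'finger_gap': 85.25832879541827}
[[ 0.974  0.226 -0.   ]
 [ 0.226 -0.974  0.001]
 [ 0.    -0.001 -1.   ]]
top [ 445.    6. 1494.]
splash 0.62 [258. 195.] [568. 219.]
rack 0.58 [321. 202.] [539.  -5.]
tray 0.81 [412. 179.] [ 616. -328.]
tray 0.65 [408. 242.] [ 395. -305.]
stand 0.66 [241. 240.] [410. 279.]
tin1_mid 0.7 [242. 239.] [414. 267.]
tin1_mid 0.57 [232. 229.] [450. 303.]
tin3_mid 0.74 [368. 186.]
[... 493 characters left out ...]
tand 0.62 [424. 244.] [415. 275.]
tin1_mid 0.63 [347. 293.] [763. 220.]
tin1_mid 0.58 [346. 202.] [430. -18.]
tin3_mid 0.57 [282. 210.] [ 590. -161.]
tin3_mid 0.39 [273. 219.] [ 642. -156.]
caddy_a_mid 0.58 [276. 220.] [ 619. -166.]
board_a_mid 0.6 [433. 212.] [381. 277.]
board_a_top 0.74 [439. 187.] [383. 284.]
board_a_top 0.64 [382. 221.] [618. 230.]
lid_mid 0.91 [343. 296.] [757. 202.]
lid_mid 0.75 [279. 211.] [ 573. -192.]
lid_mid 0.39 [422. 248.] [455. 289.]
cup_mid 0.69 [280. 264.] [784.  -0.]
pick_mid 0.65 [231. 239.] [ 764. -233.]
rest_mid 0.58 [380. 221.] [410. 109.]
rest_mid 0.31 [216. 165.] [ 493. -593.]
oil_mid 0.85 [219. 162.] [ 559. -487.]
paste_mid 0.82 [488. 284.] [514. 515.]
```

```bash
python3 - <<'E'
import cv2
a=cv2.imread("pics/top0.png"); cv2.imwrite("pics/topc.png",cv2.resize(a[90:300,130:510],None,fx=2.1,fy=2.1,interpolation=cv2.INTER_CUBIC))
a=cv2.imread("pics/scene0.png"); cv2.imwrite("pics/scenec.png",cv2.resize(a[130:330,180:520],None,fx=2.35,fy=2.35,interpolation=cv2.INTER_CUBIC))
E
```

```text
(no output)
```

View pics/topc.png

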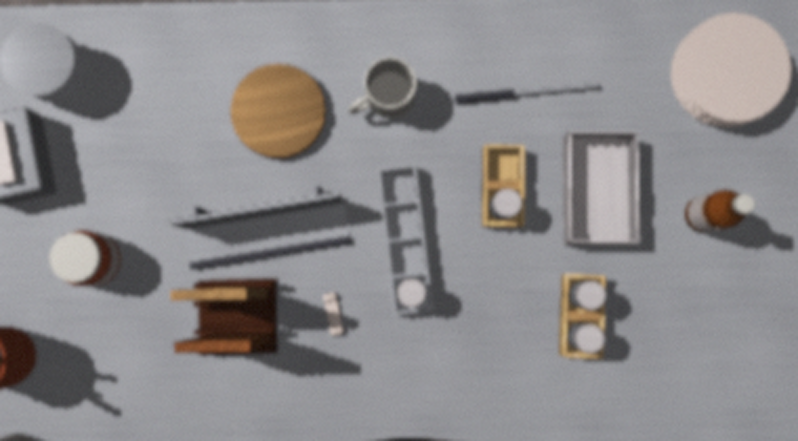

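View pics/scenec.png

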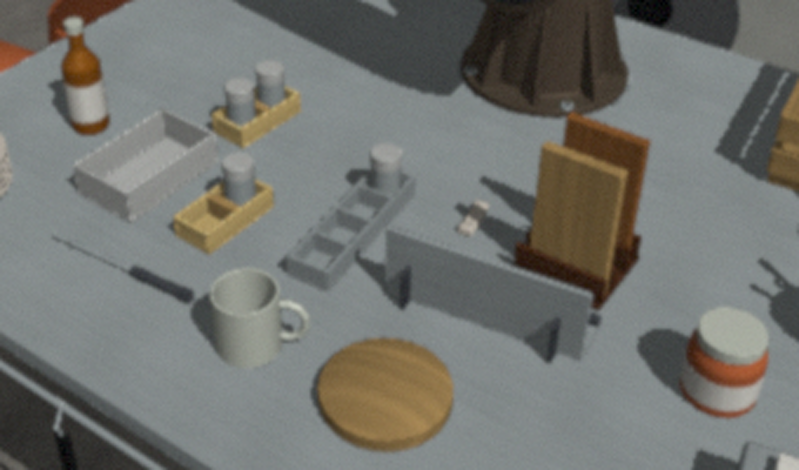

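The top view shows one tin in the rack's near place (411,292), one in the far caddy (507,203), and two in the near caddy (590,294 and 589,337). The boards stand on edge in the stand, left at 172–277. The toe bar runs (190,266)–(353,241), with the panel behind it.

```bash
cat >> h.py <<'E'
def go(x,y,z,yaw=None,turned=False):
    """print turn (share) and shift shares after that turn; yaw=world angle of tool x axis (mod pi)"""
    s=arm.observe(); M=R.from_quat(s["tcp_rot"]).as_matrix()
    y0=np.arctan2(M[1,0],M[0,0]); t=0
    if yaw is not None:
        d=(yaw-y0+np.pi/2)%np.pi-np.pi/2
        t=-d/(2*np.pi); y0+=d
    X=np.array([np.cos(y0),np.sin(y0)]); Y=np.array([np.sin(y0),-np.cos(y0)])
    p=s["position"]; d=np.array([x,y])-p[:2]
    print("turn %.3f (%.1f rows) shift %.3f %.3f %.3f  j6 %.2f"%(t,abs(t)/.0297,d@X/150,d@Y/150,(p[2]-z)/150,s["joint_positions"][5]))
E
cat > /dev/null; python3 - <<'E'
from h import *
im,K,T=cam("top")
P=dict(rtin=(411,292,86),ftin=(507,203,86),n1=(590,294,86),n2=(589,337,86),
fc1=(484,146,36),fc2=(525,146,36),fc3=(525,226,36),fc4=(484,228,36),
nc1=(562,274,36),nc2=(606,274,36),nc3=(603,358,36),nc4=(560,356,36),
t1=(567,134,55),t2=(638,134,55),t3=(638,243,55),t4=(567,243,55),
r1=(383,172,36),r2=(416,168,36),r3=(430,312,36),r4=(398,317,36),
s1=(197,281,46),s2=(277,280,46),s3=(277,352,46),s4=(197,352,46),
pL=(175,223,110),pR=(343,195,110),bL=(190,266,14),bR=(353,241,14),
lA1=(172,295,206),lA2=(247,292,206),lB1=(175,349,206),lB2=(249,346,206))
for k,(u,v,z) in P.items(): print(k,pix2w((u/2.1+130-.25,v/2.1+90-.25),K,T,z)[:2].round(0))
print(np.array(imaging.read_camera("wrist")["hand_eye"]).round(2))
im,K,T=cam("wrist"); print(K.round(0)); save(im,"w0.png")
go(589,-161,230,.1)
go(530,-100,230,.1)
E
```

```text
rtin [445. -17.]
ftin [ 582. -171.]
n1 [ 437. -297.]
n2 [ 370. -293.]
fc1 [ 682. -143.]
fc2 [ 681. -210.]
fc3 [ 549. -206.]
fc4 [ 547. -139.]
nc1 [ 470. -264.]
nc2 [ 468. -335.]
nc3 [ 333. -325.]
nc4 [ 337. -256.]
t1 [ 696. -276.]
t2 [ 694. -391.]
t3 [ 517. -384.]
t4 [ 519. -270.]
r1 [643.  25.]
r2 [648. -30.]
r3 [412. -48.]
r4 [405.   4.]
s1 [469. 330.]
s2 [468. 200.]
s3 [352. 201.]
s4 [354. 330.]
pL [559. 350.]
pR [598.  87.]
bL [494. 349.]
bR [531.  77.]
lA1 [447. 330.]
lA2 [449. 222.]
lB1 [369. 326.]
lB2 [372. 219.]
[[  -0.     -0.95   -0.31   79.46]
 [   1.     -0.     -0.      1.06]
 [   0.     -0.31    0.95 -143.26]
 [   0.      0.      0.      1.  ]]
[[357.   0. 312.]
 [  0. 357. 202.]
 [  0.   0.   1.]]
turn 0.020 (0.7 rows) shift 3.247 -2.838 0.009  j6 -0.05
turn 0.020 (0.7 rows) shift 2.897 -3.282 0.009  j6 -0.05
```

```bash
python3 -m jog '[[[0,0,0],0.02],[[0.25,-0.22,0],0],[[0.25,-0.22,0],0],[[0.25,-0.22,0],0],[[0.25,-0.22,0],0],[[0.25,-0.22,0],0],[[0.25,-0.22,0],0],[[0.25,-0.22,0],0],[[0.25,-0.22,0],0],[[0.25,-0.22,0],0],[[0.25,-0.22,0],0]]' 85; python3 - <<'E'
from h import *
go(582,-171,200,.08)
E
```

```text
clock: 3.12
position: [487.3, -265.4, 231.5]
tcp_rot: [0.999, 0.051, 0.0, 0.0]
contact_force: [0.7, -0.8, -0.7]
finger_gap: 85.0
finger_force: 0.0
turn 0.004 (0.1 rows) shift 0.680 -0.577 0.210  j6 0.92
```

```bash
python3 -m jog '[[[0.23,-0.19,0],0],[[0.23,-0.19,0],0],[[0.22,-0.19,0],0],[[0,0,0.2],0],[[0,0,0],0],[[0,0,0],0]]' ; python3 - <<'E'
from h import *
im,K,T=cam("wrist"); save(im,"w1.png")
for t,z in (("tin3_mid",45),("caddy_a_mid",18),("rack",0)):
    for d in imaging.mark_of(t,"wrist")[:4]: print(t,round(d["score"],2),np.round(d["point"]),pix2w(d["point"],K,T,z)[:2].round(0))
go(582,-171,50,.08)
E
```

```text
clock: 3.88
position: [579.0, -171.6, 202.0]
tcp_rot: [0.999, 0.051, 0.0, 0.0]
contact_force: [0.5, 0.3, -0.3]
finger_gap: 85.2
finger_force: 0.0
tin3_mid 0.66 [402. 383.] [ 366. -291.]
caddy_a_mid 0.95 [315. 135.] [ 614. -172.]
rack 0.93 [145. 198.] [531.  -7.]
turn 0.003 (0.1 rows) shift 0.019 -0.004 1.015  j6 1.13
```

View pics/w1.png

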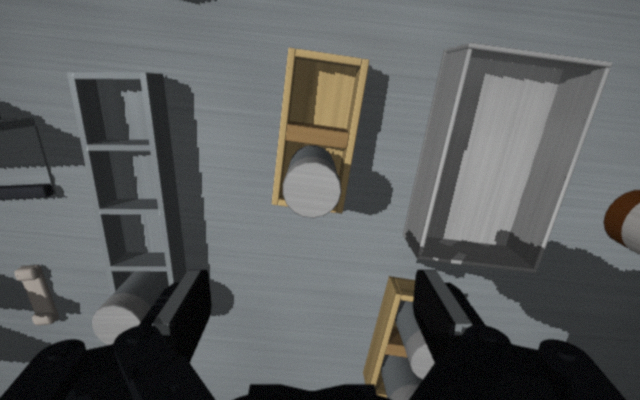

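The wrist view shows the far-caddy tin top at (311,188), the empty rack places up the left, the tray at upper right, and the near caddy at (395,330).

```bash
python3 - <<'E'
from h import *
im,K,T=cam("wrist")
P=dict(tin=(311,188,86),w59=(119,148,36),w0=(129,210,36),w_59=(139,268,36),rTL=(70,75,36),rTR=(162,73,36),cw=(317,136,36),cTL=(290,50,36),cTR=(368,61,36),t1=(468,46,55),t2=(609,66,55),t3=(539,268,55),t4=(420,261,55),ncTL=(389,279,36))
for k,(u,v,z) in P.items(): print(k,pix2w((u,v),K,T,z)[:2].round(0))
E
```

```text
tin [ 584. -172.]
w59 [589.  -3.]
w0 [532.  -9.]
w_59 [472. -15.]
rTL [645.  33.]
rTR [655. -42.]
cw [ 616. -174.]
cTL [ 682. -145.]
cTR [ 681. -208.]
t1 [ 697. -279.]
t2 [ 694. -389.]
t3 [ 520. -388.]
t4 [ 516. -278.]
ncTL [ 485. -259.]
```

```bash
python3 -m jog '[[[0.03,0,0.25],0],[[0,0,0.25],0],[[0,0,0.25],0],[[0,0,0.25],0],[[0,0,0],0]]' && python3 -m jog '[[[0,0,0],0],[[0,0,0],0],[[0,0,0],0],[[0,0,0],0],[[0,0,0],0]]' 38 ; python3 - <<'E'
from h import *
go(619,0,134,.09)
E
```

```text
clock: 4.75
position: [581.7, -170.4, 49.4]
tcp_rot: [0.999, 0.051, -0.002, -0.001]
contact_force: [0.3, -0.4, 0.4]
finger_gap: 85.1
finger_force: 0.0
clock: 5.38
position: [584.5, -171.1, 53.2]
tcp_rot: [0.999, 0.051, 0.001, 0.001]
contact_force: [-2.5, 1.3, 12.0]
finger_gap: 42.7
finger_force: 59.4
turn 0.002 (0.1 rows) shift 0.332 -1.115 -0.539  j6 1.13
```

```bash
python3 -m jog '[[[0,0,-0.2],0],[[0,0,-0.2],0],[[0.08,-0.28,-0.1],0],[[0.08,-0.28,0],0],[[0.08,-0.28,0],0],[[0.09,-0.27,0],0],[[0,0,0],0],[[0,0,0],0]]' ; python3 - <<'E'
from h import *
im,K,T=cam("wrist"); save(im,"w2.png")
go(619,0,54,.09)
E
```

```text
clock: 6.38
position: [615.7, -0.2, 126.9]
tcp_rot: [0.999, 0.051, 0.0, 0.0]
contact_force: [1.0, -0.1, -1.1]
finger_gap: 42.5
finger_force: 61.4
turn 0.002 (0.1 rows) shift 0.022 -0.003 0.485  j6 1.42
```

View pics/w2.png

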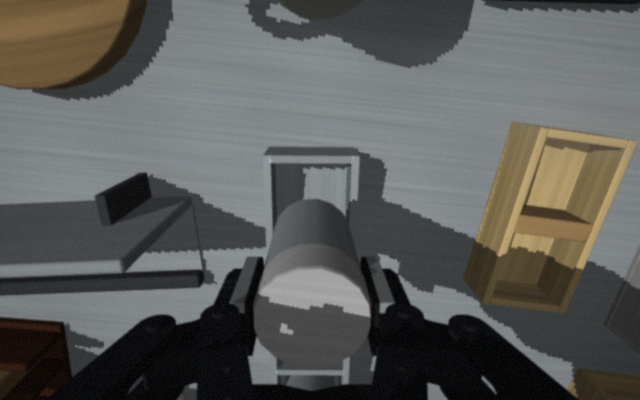

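The gripped tin is above the far rack place, whose far rim runs (265,150)–(358,152).

```bash
python3 - <<'E'
from h import *
im,K,T=cam("wrist")
for p in ((265,150),(358,150),(272,161),(350,163),(311.5,151)): print(pix2w(p,K,T,36)[:2].round(1))
E
```

```text
[650.5  32.8]
[656.7 -28.3]
[643.6  27.7]
[647.6 -24.2]
[653.    2.2]
```

```bash
python3 -m jog '[[[0.025,0,0.15],0],[[0,0,0.15],0],[[0,0,0.1],0],[[0,0,0.07],0],[[0,0,0],0],[[0,0,0],0]]' && python3 -m jog '[[[0,0,0],0],[[0,0,0],0],[[0,0,0],0],[[0,0,0],0],[[0,0,-0.25],0],[[0,0,-0.25],0],[[0,0,-0.25],0],[[-0.2,0.3,-0.2],0],[[-0.3,0.3,0],0],[[-0.3,0.3,0],0],[[-0.3,0.3,0],0]]' 85;  python3 - <<'E'
from h import *
go(437,-297,190,.05)
E
```

```text
clock: 7.22
position: [619.9, 0.2, 56.4]
tcp_rot: [0.999, 0.051, 0.0, 0.0]
contact_force: [0.1, 0.2, -0.9]
finger_gap: 42.4
finger_force: 61.4
clock: 8.6
position: [474.5, -194.2, 198.5]
tcp_rot: [0.999, 0.051, 0.0, 0.0]
contact_force: [0.3, -0.3, -0.3]
finger_gap: 85.2
finger_force: 0.0
turn 0.008 (0.3 rows) shift -0.284 0.672 0.057  j6 1.02
```

```bash
python3 -m jog '[[[-0.1,0.23,0],0],[[-0.1,0.22,0],0],[[-0.08,0.22,0],0],[[0,0,0],0],[[0,0,0],0]]' ; python3 - <<'E'
from h import *
im,K,T=cam("wrist"); save(im,"w3.png")
for t,z in (("tin3_mid",45),("caddy_a_mid",18)):
    for d in imaging.mark_of(t,"wrist")[:5]: print(t,round(d["score"],2),np.round(d["point"]),pix2w(d["point"],K,T,z)[:2].round(0))
for d in imaging.search_frame("tin3_mid","wrist")[:4]: print(d)
go(437,-297,190,.05)
E
```

```text
clock: 9.22
position: [444.1, -296.9, 198.2]
tcp_rot: [0.999, 0.051, -0.0, -0.0]
contact_force: [-0.4, 0.3, 0.1]
finger_gap: 85.2
finger_force: 0.0
{'box': [292.1, 0.0, 456.6, 109.2], 'score': 0.18}
turn 0.008 (0.3 rows) shift -0.050 0.001 0.056  j6 0.82
```

View pics/w3.png

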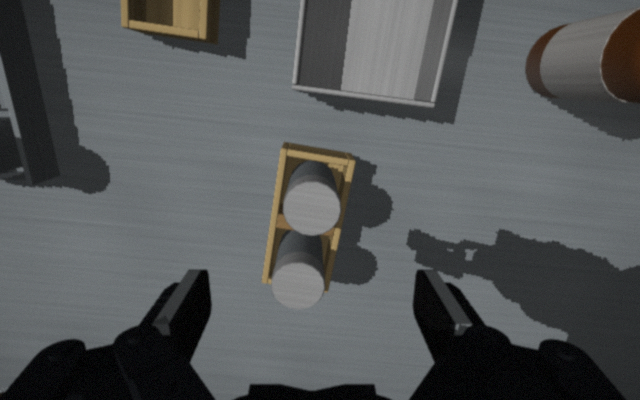

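The two remaining tins have their tops at (311,206) and (298,282); the near caddy's far rim is (283,146)–(355,155).

```bash
python3 - <<'E'
from h import *
im,K,T=cam("wrist")
for p in ((311,206,86),(298,282,86),(283,146,36),(355,156,36)): print(pix2w(p[:2],K,T,p[2])[:2].round(1))
p=pix2w((311,206),K,T,86); go(p[0],p[1],53)
E
```

```text
[ 436.1 -297.8]
[ 369.7 -293.9]
[ 470.7 -270. ]
[ 468.4 -332.7]
turn 0.000 (0.0 rows) shift -0.057 0.003 0.969  j6 0.82
```

```bash
python3 -m jog '[[[-0.055,0,0.25],0],[[0,0,0.25],0],[[0,0,0.25],0],[[0,0,0.22],0],[[0,0,0],0]]' && python3 -m jog '[[[0,0,0],0],[[0,0,0],0],[[0,0,0],0],[[0,0,0],0],[[0,0,0],0],[[0,0,-0.25],0],[[0,0,-0.25],0],[[0,0,0],0]]' 38 ; python3 - <<'E'
from h import *
go(561,-6.5,127,.09)
E
```

```text
clock: 10.1
position: [435.0, -296.7, 51.1]
tcp_rot: [0.999, 0.051, -0.002, -0.001]
contact_force: [-0.1, -0.4, 0.6]
finger_gap: 85.1
finger_force: 0.0
clock: 11.1
position: [437.7, -299.2, 131.0]
tcp_rot: [0.999, 0.051, 0.002, 0.002]
contact_force: [0.3, 0.2, -1.1]
finger_gap: 42.3
finger_force: 61.4
turn 0.002 (0.1 rows) shift 0.994 -1.870 0.027  j6 0.81
```

```bash
python3 -m jog '[[[0.14,-0.26,0],0],[[0.14,-0.26,0],0],[[0.14,-0.27,0],0],[[0.14,-0.27,0],0],[[0.14,-0.27,0],0],[[0.14,-0.27,0],0],[[0.15,-0.27,0],0],[[0,0,0],0],[[0,0,0],0]]' ; python3 - <<'E'
from h import *
go(561,-6.5,56,.09)
E
```

```text
clock: 12.22
position: [554.6, -3.9, 127.4]
tcp_rot: [0.999, 0.051, -0.0, 0.0]
contact_force: [0.3, -0.6, -1.3]
finger_gap: 42.7
finger_force: 61.5
turn 0.002 (0.1 rows) shift 0.041 0.021 0.476  j6 1.41
```

```bash
python3 -m jog '[[[0.041,0.021,0],0],[[0,0,0.15],0],[[0,0,0.15],0],[[0,0,0.1],0],[[0,0,0.07],0],[[0,0,0],0],[[0,0,0],0]]' && python3 -m jog '[[[0,0,0],0],[[0,0,0],0],[[0,0,0],0],[[0,0,0],0],[[0,0,-0.25],0],[[0,0,-0.25],0],[[-0.15,0.3,-0.1],0],[[-0.15,0.3,0],0],[[-0.15,0.3,0],0],[[-0.15,0.3,0],0],[[-0.15,0.3,0],0]]' 85;  python3 - <<'E'
from h import *
go(370,-294,150,.05)
E
```

```text
clock: 13.1
position: [562.0, -6.5, 57.8]
tcp_rot: [0.999, 0.051, 0.0, 0.0]
contact_force: [-0.1, 0.2, -0.4]
finger_gap: 42.5
finger_force: 61.5
clock: 14.48
position: [472.0, -243.1, 147.4]
tcp_rot: [0.999, 0.051, 0.0, 0.0]
contact_force: [-0.1, -0.3, 0.1]
finger_gap: 84.8
finger_force: 0.0
turn 0.008 (0.3 rows) shift -0.696 0.305 -0.017  j6 0.94
```

```bash
python3 -m jog '[[[-0.23,0.1,0],0],[[-0.23,0.1,0],0],[[-0.23,0.1,0],0],[[0,0,-0.25],0],[[0,0,0],0]]' ; python3 - <<'E'
from h import *
im,K,T=cam("wrist"); save(im,"w4.png")
go(370,-294,52)
E
```

```text
clock: 15.1
position: [375.0, -298.3, 186.9]
tcp_rot: [0.999, 0.051, 0.001, 0.001]
contact_force: [0.1, 0.7, -0.1]
finger_gap: 84.8
finger_force: 0.0
turn 0.000 (0.0 rows) shift -0.029 -0.027 0.892  j6 0.73
```

View pics/w4.png

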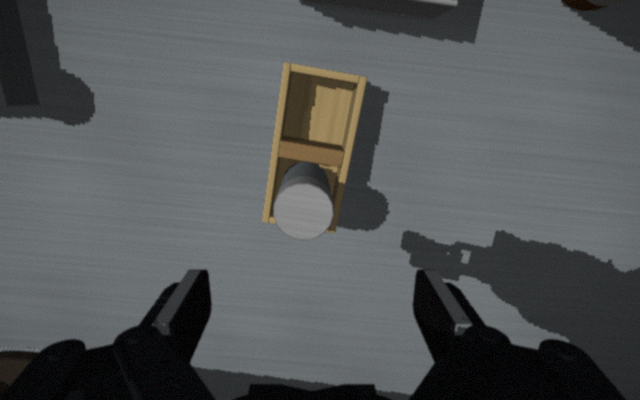

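The last tin's top is at (303,210), with the caddy's cross wall at (312,150).

```bash
python3 - <<'E'
from h import *
im,K,T=cam("wrist")
for p in ((303,210,86),(312,151,36),(284,66,36),(366,80,36)): print(pix2w(p[:2],K,T,p[2])[:2].round(1))
p=pix2w((303,210),K,T,86); go(p[0],p[1],52)
E
```

```text
[ 367.2 -293.3]
[ 401.7 -296.4]
[ 464.9 -268.3]
[ 461.2 -332.6]
turn 0.000 (0.0 rows) shift -0.045 -0.030 0.887  j6 0.73
```

```bash
python3 -m jog '[[[-0.04,-0.028,0.23],0],[[0,0,0.23],0],[[0,0,0.23],0],[[0,0,0.2],0],[[0,0,0],0]]' && python3 -m jog '[[[0,0,0],0],[[0,0,0],0],[[0,0,0],0],[[0,0,0],0],[[0,0,0],0],[[0,0,-0.25],0],[[0,0,-0.25],0],[[0.24,-0.24,0],0],[[0.24,-0.24,0],0],[[0.24,-0.24,0],0],[[0,0,0],0]]' 38 ; python3 - <<'E'
from h import *
go(502.5,-12,127,.09)
E
```

```text
clock: 15.82
position: [366.5, -291.8, 49.2]
tcp_rot: [0.999, 0.051, -0.002, -0.002]
contact_force: [0.3, 0.6, -0.5]
finger_gap: 84.9
finger_force: 0.0
clock: 17.2
position: [466.4, -172.8, 127.1]
tcp_rot: [0.999, 0.053, 0.001, 0.0]
contact_force: [0.2, -0.2, -1.7]
finger_gap: 42.9
finger_force: 61.5
turn 0.003 (0.1 rows) shift 0.336 -1.046 0.001  j6 1.05
```

```bash
python3 -m jog '[[[0.11,-0.26,0],0],[[0.11,-0.26,0],0],[[0.11,-0.26,0],0],[[0,-0.26,0],0],[[0,0,0],0],[[0,0,0],0]]' ; python3 - <<'E'
from h import *
go(502.5,-12,55,.09)
E
```

```text
clock: 17.95
position: [497.7, -15.3, 126.7]
tcp_rot: [0.999, 0.051, 0.0, 0.0]
contact_force: [-0.0, -0.8, -1.6]
finger_gap: 42.6
finger_force: 61.7
turn 0.002 (0.1 rows) shift 0.034 -0.019 0.478  j6 1.38
```

```bash
python3 -m jog '[[[0.033,-0.017,0],0],[[0,0,0.15],0],[[0,0,0.15],0],[[0,0,0.1],0],[[0,0,0.07],0],[[0,0,0],0],[[0,0,0],0]]' && python3 -m jog '[[[0,0,0],0],[[0,0,0],0],[[0,0,0],0],[[0,0,0],0],[[0,0,-0.25],0],[[0,0,-0.25],0],[[0,0,-0.3],0],[[0,0.3,-0.2],0],[[0,0.3,0],0],[[0,0.3,0],0]]' 85; python3 -m jog '[[[0,0,0],-0.029],[[0,0,0],-0.029],[[0,0,0],-0.029],[[0,0,0],-0.029],[[0,0,0],-0.029],[[0,0,0],-0.029],[[0,0,0],-0.029],[[0,0,0],-0.028],[[0,0,0],0]]' 50;  python3 - <<'E'
from h import *
go(616,-174,180,1.54)
E
```

```text
clock: 18.82
position: [502.7, -11.8, 56.2]
tcp_rot: [0.999, 0.051, 0.0, 0.0]
contact_force: [1.2, 1.0, -1.3]
finger_gap: 42.6
finger_force: 61.7
clock: 20.08
position: [516.3, -147.3, 206.5]
tcp_rot: [0.999, 0.051, 0.001, 0.0]
contact_force: [0.6, -0.3, 0.1]
finger_gap: 84.9
finger_force: 0.0
clock: 21.2
position: [516.0, -146.0, 205.8]
tcp_rot: [0.713, 0.701, -0.0, -0.0]
contact_force: [-0.2, 0.5, -0.5]
finger_gap: 49.9
finger_force: 0.0
turn 0.002 (0.1 rows) shift -0.166 0.672 0.172  j6 -0.31
```

```bash
python3 -m jog '[[[-0.06,0.22,0],0],[[-0.05,0.22,0],0],[[-0.05,0.23,0.15],0],[[0,0,0],0],[[0,0,0],0]]' ; python3 - <<'E'
from h import *
im,K,T=cam("wrist"); save(im,"w5.png")
for d in imaging.mark_of("caddy_a_mid","wrist")[:5]: print(round(d["score"],2),np.round(d["point"]),pix2w(d["point"],K,T,18)[:2].round(0))
go(616,-174,12,1.54)
E
```

```text
clock: 21.82
position: [615.4, -171.5, 183.1]
tcp_rot: [0.714, 0.7, -0.0, -0.001]
contact_force: [-0.2, -0.2, 0.2]
finger_gap: 50.6
finger_force: 0.0
0.74 [312. 181.] [ 614. -174.]
turn 0.002 (0.1 rows) shift -0.016 0.004 1.146  j6 -0.30
```

View pics/w5.png

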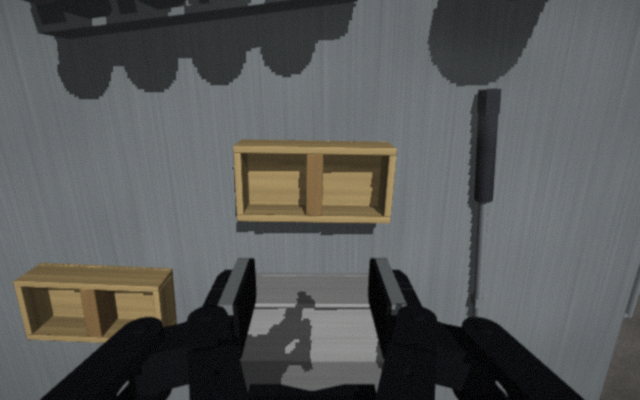

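The far caddy's cross wall is at (314,184) and the near caddy's at (92,312). Both caddies are empty.

```bash
python3 - <<'E'
from h import *
im,K,T=cam("wrist")
for p in ((314,184,36),(236,150,36),(396,151,36),(237,219,36),(391,221,36),(90,312,36),(19,286,36),(160,288,36)): print(pix2w(p[:2],K,T,p[2])[:2].round(1))
p=pix2w((314,184),K,T,36); go(p[0],p[1],12)
E
```

```text
[ 616.2 -172.5]
[ 552.7 -142.4]
[ 684.  -145.7]
[ 548.4 -202.9]
[ 683.1 -207.4]
[ 399.5 -295.5]
[ 339.4 -265.8]
[ 470.6 -270.5]
turn 0.000 (0.0 rows) shift -0.006 0.004 1.147  j6 -0.30
```

```bash
python3 -m jog '[[[-0.01,0.004,0.25],0],[[0,0,0.25],0],[[0,0,0.25],0],[[0,0,0.2],0],[[0,0,0.12],0],[[0,0,0.06],0],[[0,0,0],0]]' && python3 -m jog '[[[0,0,0],0],[[0,0,0],0],[[0,0,0],0],[[0,0,0],0]]' 8 ; python3 - <<'E'
from h import *
go(607,-333,100,1.55)
E
```

```text
clock: 22.85
position: [616.8, -173.3, 14.1]
tcp_rot: [0.713, 0.701, 0.0, 0.0]
contact_force: [1.0, 0.6, 1.2]
finger_gap: 50.1
finger_force: 0.0
clock: 23.35
position: [617.4, -173.4, 14.9]
tcp_rot: [0.713, 0.701, 0.0, 0.001]
contact_force: [-1.1, -0.3, 7.0]
finger_gap: 13.1
finger_force: 59.5
turn 0.001 (0.0 rows) shift -1.065 -0.047 -0.567  j6 -0.30
```

```bash
python3 -m jog '[[[0,0,-0.2],0],[[0,0,-0.2],0],[[0,0,-0.16],0],[[-0.26,-0.012,0],0],[[-0.27,-0.012,0],0],[[-0.27,-0.012,0],0],[[-0.265,-0.011,0],0],[[0,0,0],0],[[0,0,0],0]]' ; python3 - <<'E'
from h import *
go(607,-333,20,1.55)
E
```

```text
clock: 24.48
position: [606.7, -332.5, 97.8]
tcp_rot: [0.713, 0.701, 0.0, -0.0]
contact_force: [-0.5, -0.1, -2.6]
finger_gap: 12.8
finger_force: 58.9
turn 0.000 (0.0 rows) shift -0.004 0.002 0.519  j6 -0.53
```

Then release, rise, and look from above.

```bash
python3 -m jog '[[[0,0,0.2],0],[[0,0,0.15],0],[[0,0,0.1],0],[[0,0,0.05],0],[[0,0,0.015],0],[[0,0,0],0],[[0,0,0],0]]' && python3 -m jog '[[[0,0,0],0],[[0,0,0],0],[[0,0,0],0],[[0,0,0],0],[[0,0,-0.2],0],[[0,0,-0.25],0],[[0,0,-0.25],0],[[0,0,-0.25],0],[[0,0,-0.1],0],[[0,0,0],0],[[0,0,0],0]]' 50 ; python3 - <<'E'
from h import *
im,K,T=cam("wrist"); save(im,"w6.png")
for d in imaging.mark_of("caddy_a_mid","wrist")[:5]: print(round(d["score"],2),np.round(d["point"]),pix2w(d["point"],K,T,22)[:2].round(0))
go(400,-296,180,1.52)
E
```

```text
clock: 25.35
position: [607.3, -333.1, 21.2]
tcp_rot: [0.713, 0.701, 0.0, 0.0]
contact_force: [0.3, 0.2, -2.0]
finger_gap: 12.4
finger_force: 59.0
clock: 26.72
position: [606.2, -332.4, 176.5]
tcp_rot: [0.713, 0.701, -0.0, -0.001]
contact_force: [0.2, -0.2, 0.1]
finger_gap: 49.9
finger_force: 0.0
0.64 [312. 180.] [ 605. -332.]
turn 0.005 (0.2 rows) shift 0.173 -1.386 -0.024  j6 -0.53
```

View pics/w6.png

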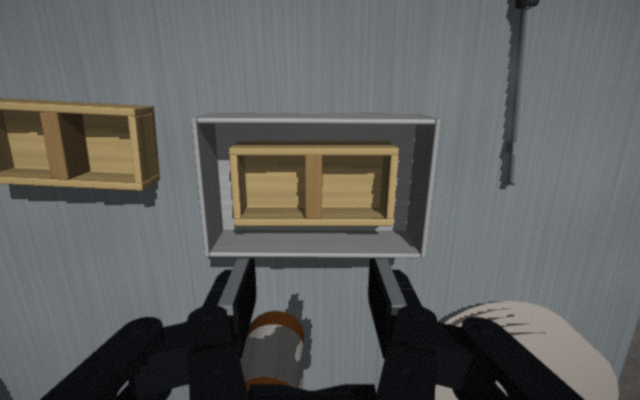

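The caddy lies flat in the tray at (314,185). The second caddy is at the left, with its wall at about (50,145).

```bash
python3 - <<'E'
from h import *
im,K,T=cam("wrist")
for p in ((314,185,40),(231,149,40),(397,149,40),(50,146,36),(153,109,36),(138,188,36)): print(pix2w(p[:2],K,T,p[2])[:2].round(1))
E
python3 -m jog '[[[0.03,-0.23,0],0.005],[[0.03,-0.23,0],0],[[0.03,-0.23,0],0],[[0.03,-0.23,0],0],[[0.03,-0.23,0],0],[[0.02,-0.23,0],0],[[0,0,0],0],[[0,0,0],0]]' ; python3 - <<'E'
from h import *
im,K,T=cam("wrist"); save(im,"w7.png")
for d in imaging.mark_of("caddy_a_mid","wrist")[:5]: print(round(d["score"],2),np.round(d["point"]),pix2w(d["point"],K,T,18)[:2].round(0))
E
```

```text
[ 606.6 -330.9]
[ 541.7 -300.3]
[ 672.4 -302.6]
[ 396.5 -296.1]
[ 483.3 -269. ]
[ 460.9 -332.1]
clock: 27.88
position: [401.8, -298.7, 178.0]
tcp_rot: [0.724, 0.69, 0.0, 0.0]
contact_force: [-0.3, 0.7, -0.4]
finger_gap: 50.3
finger_force: 0.0
0.64 [543. 208.] [ 608. -336.]
```

View pics/w7.png

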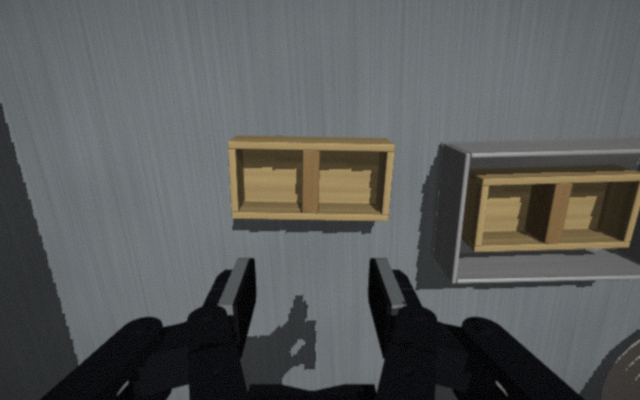

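The near caddy's wall is at (311,182) with rim corners (231,145), (394,147), (231,217) and (390,219).

```bash
python3 - <<'E'
from h import *
im,K,T=cam("wrist")
for p in ((311,181,36),(231,145,36),(394,147,36),(233,218,36),(388,219,36)): print(pix2w(p[:2],K,T,p[2])[:2].round(1))
p=pix2w((311,181),K,T,36); go(p[0],p[1]-1,13)
E
```

```text
[ 400.5 -295.4]
[ 338.  -262.5]
[ 468.4 -270.5]
[ 332.3 -324.8]
[ 464.7 -332.2]
turn 0.000 (0.0 rows) shift 0.014 -0.011 1.099  j6 -0.65
```

```bash
python3 -m jog '[[[0.012,-0.01,0.25],0],[[0,0,0.25],0],[[0,0,0.25],0],[[0,0,0.2],0],[[0,0,0.1],0],[[0,0,0.05],0],[[0,0,0],0]]' && python3 -m jog '[[[0,0,0],0],[[0,0,0],0],[[0,0,0],0],[[0,0,0],0],[[0,0,-0.2],0],[[0,0,-0.25],0],[[0,0,-0.25],0],[[0,0,0],0]]' 8 ; python3 - <<'E'
from h import *
go(607,-332.5,125,1.55)
E
```

```text
clock: 28.9
position: [400.1, -296.6, 13.2]
tcp_rot: [0.724, 0.69, 0.0, 0.0]
contact_force: [0.0, 0.2, 0.3]
finger_gap: 50.0
finger_force: 0.0
clock: 29.9
position: [401.1, -297.6, 120.7]
tcp_rot: [0.724, 0.69, 0.0, 0.003]
contact_force: [-0.0, -1.3, -1.9]
finger_gap: 12.7
finger_force: 59.3
turn -0.004 (0.1 rows) shift -0.204 1.377 -0.028  j6 -0.65
```

```bash
python3 -m jog '[[[0,0,0],-0.004],[[-0.034,0.23,0],0],[[-0.034,0.23,0],0],[[-0.034,0.23,0],0],[[-0.034,0.23,0],0],[[-0.034,0.23,0],0],[[-0.034,0.227,0],0],[[0,0,0],0],[[0,0,0],0]]' ; python3 - <<'E'
from h import *
go(607,-332.5,56,1.545)
E
```

```text
clock: 31.02
position: [604.3, -331.3, 116.2]
tcp_rot: [0.715, 0.699, -0.0, -0.002]
contact_force: [-0.1, -0.1, -2.8]
finger_gap: 12.7
finger_force: 59.4
turn 0.000 (0.0 rows) shift -0.008 0.018 0.401  j6 -0.52
```

```bash
python3 -m jog '[[[-0.008,0.015,0.1],0],[[0,0,0.12],0],[[0,0,0.1],0],[[0,0,0.05],0],[[0,0,0.03],0],[[0,0,0],0],[[0,0,0],0]]' && python3 -m jog '[[[0,0,0],0],[[0,0,0],0],[[0,0,0],0],[[0,0,0],0],[[0,0,-0.2],0],[[0,0,-0.25],0],[[0,0,-0.25],0],[[0,0,-0.2],0],[[0,0,0],0],[[0,0,0],0]]' 50 ; python3 - <<'E'
from h import *
im,K,T=cam("wrist"); save(im,"w8.png")
for d in imaging.mark_of("caddy_a_mid","wrist")[:5]: print(round(d["score"],2),np.round(d["point"]),pix2w(d["point"],K,T,58)[:2].round(0))
go(448,276,290,1.57)
E
```

```text
clock: 31.9
position: [608.1, -333.4, 58.6]
tcp_rot: [0.715, 0.699, 0.0, 0.0]
contact_force: [0.9, 1.2, -2.5]
finger_gap: 12.3
finger_force: 59.3
clock: 33.15
position: [607.5, -333.0, 192.5]
tcp_rot: [0.715, 0.699, -0.0, -0.0]
contact_force: [0.3, 0.5, 0.5]
finger_gap: 50.3
finger_force: 0.0
turn -0.004 (0.1 rows) shift 4.058 -1.065 -0.655  j6 -0.52
```

View pics/w8.png

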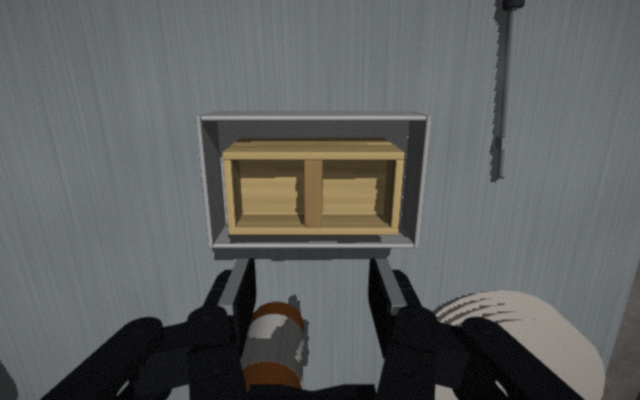

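The caddies are stacked squarely in the tray, rim around (225–403, 142–235). Next are the boards.

```bash
python3 -m jog '[[[0,0,-0.35],0],[[0.3,-0.07,-0.3],0],[[0.34,-0.09,0],0],[[0.34,-0.09,0],0],[[0.34,-0.09,0],0],[[0.34,-0.09,0],0],[[0.34,-0.09,0],0],[[0.34,-0.09,0],0],[[0.34,-0.09,0],0],[[0.34,-0.09,0],0],[[0.34,-0.09,0],0]]' 60; python3 -m jog '[[[0.25,-0.06,0],0],[[0.2,-0.06,0],0],[[0,0,0],0],[[0,0,0],0]]' ; python3 - <<'E'
from h import *
im,K,T=cam("wrist"); save(im,"w9.png")
for t,z in (("board_a_top",206),("stand",0),("splash",0)):
  for d in imaging.mark_of(t,"wrist")[:5]: print(t,round(d["score"],2),np.round(d["point"]),pix2w(d["point"],K,T,z)[:2].round(0))
go(448,276,290,1.57)
E
```

```text
clock: 34.62
position: [487.1, 173.8, 288.4]
tcp_rot: [0.715, 0.699, -0.001, -0.0]
contact_force: [0.9, -0.3, 0.8]
finger_gap: 59.8
finger_force: 0.0
clock: 35.12
position: [471.4, 239.8, 288.6]
tcp_rot: [0.715, 0.699, -0.001, -0.0]
contact_force: [-0.3, 0.4, -0.1]
finger_gap: 59.9
finger_force: 0.0
board_a_top 0.72 [260. 129.] [439. 293.]
board_a_top 0.64 [156. 162.] [371. 274.]
stand 0.7 [259. 128.] [407. 271.]
splash 0.55 [395. 163.] [572. 225.]
splash 0.32 [276. 152.] [426. 241.]
turn -0.004 (0.1 rows) shift 0.244 -0.159 -0.006  j6 0.44
```

View pics/w9.png

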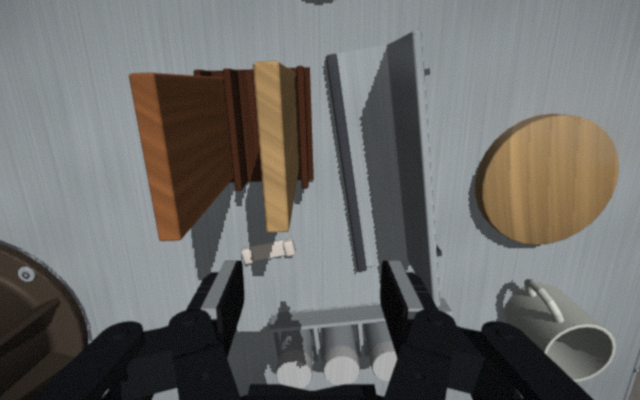

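The light board's top corners are (254,62), (280,60), (290,231) and (266,232). The dark board's are (131,74) to (184,239), and the toe bar runs (326,55)–(366,268).

```bash
python3 - <<'E'
from h import *
im,K,T=cam("wrist")
def q(n,pts,z):
    w=[pix2w(p,K,T,z)[:2] for p in pts]; print(n,np.round(w,0).tolist(),np.mean(w,0).round(1))
    d=w[0]-w[-1]; print("  yaw of +y dir:",np.arctan2(-d[0],d[1]).round(3))
q("light",[(254,62),(280,61),(290,231),(266,232)],206)
q("dark",[(131,74),(154,74),(184,239),(159,241)],206)
q("barin",[(340,54),(366,268)],14)
q("barout",[(326,55),(357,270)],14)
q("paneltop",[(414,35),(434,288)],110)
q("rest",[(243,253),(295,246)],10)
E
```

```text
light [[439.0, 332.0], [454.0, 332.0], [455.0, 223.0], [439.0, 223.0]] [446.8 277.7]
  yaw of +y dir: -0.0
dark [[365.0, 327.0], [379.0, 327.0], [382.0, 219.0], [364.0, 218.0]] [372.2 272.8]
  yaw of +y dir: -0.006
barin [[504.0, 349.0], [538.0, 87.0]] [521.2 217.9]
  yaw of +y dir: 0.13
barout [[489.0, 348.0], [526.0, 84.0]] [507.7 216.3]
  yaw of +y dir: 0.142
paneltop [[558.0, 355.0], [594.0, 115.0]] [576.  235.1]
  yaw of +y dir: 0.15
rest [[377.0, 111.0], [446.0, 119.0]] [411.6 115. ]
  yaw of +y dir: 1.692
```

```bash
python3 -m jog '[[[0,0,0],-0.004],[[0.13,-0.08,0],0],[[0.125,-0.08,0],0],[[0,0,0],0],[[0,0,0],0]]' 60; python3 - <<'E'
from h import *
im,K,T=cam("wrist"); save(im,"w10.png")
go(447,277.5,160,1.57)
E
```

```text
clock: 36.0
position: [447.8, 278.1, 289.2]
tcp_rot: [0.706, 0.708, 0.0, 0.0]
contact_force: [-0.2, 0.4, 0.2]
finger_gap: 59.9
finger_force: 0.0
turn 0.000 (0.0 rows) shift -0.003 -0.006 0.861  j6 0.50
```

```bash
python3 -m jog '[[[0,-0.005,0.2],0],[[0,0,0.2],0],[[0,0,0.2],0],[[0,0,0.15],0],[[0,0,0.11],0],[[0,0,0],0]]' && python3 -m jog '[[[0,0,0],0],[[0,0,0],0],[[0,0,0],0],[[0,0,0],0],[[0,0,-0.15],0],[[0,0,-0.2],0],[[0,0,-0.1],0],[[0,0,0],0]]' 8 ; python3 - <<'E'
from h import *
go(540,158.5,225,1.71)
E
```

```text
clock: 36.8
position: [446.5, 277.6, 159.2]
tcp_rot: [0.707, 0.707, -0.001, -0.0]
contact_force: [-0.7, -0.2, 0.5]
finger_gap: 59.8
finger_force: 0.0
clock: 37.8
position: [447.3, 278.7, 228.4]
tcp_rot: [0.707, 0.708, 0.001, 0.0]
contact_force: [0.8, 0.8, -2.8]
finger_gap: 15.7
finger_force: 58.9
turn -0.022 (0.7 rows) shift -0.880 0.501 0.023  j6 0.50
```

```bash
python3 -m jog '[[[0,0,0],-0.022],[[-0.22,0.12,0],0],[[-0.22,0.12,0],0],[[-0.22,0.13,0],0],[[-0.22,0.13,0],0],[[0,0,0],0],[[0,0,0],0],[[0,0,0],0]]' ; python3 - <<'E'
from h import *
im,K,T=cam("wrist"); save(im,"w11.png")
go(540,158.5,162,1.71)
E
```

```text
clock: 38.8
position: [538.7, 158.8, 227.2]
tcp_rot: [0.656, 0.755, -0.0, -0.0]
contact_force: [-0.5, -0.2, -1.6]
finger_gap: 15.4
finger_force: 59.0
turn 0.000 (0.0 rows) shift -0.003 0.007 0.436  j6 0.09
```

View pics/w11.png

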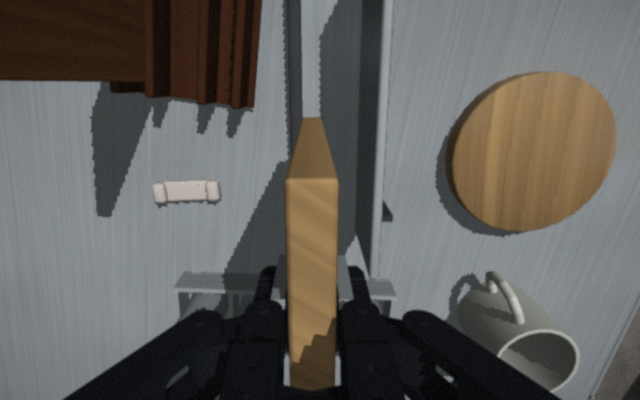

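The board hangs between bar and panel, with the bar's inner edge at about (302,100) and the panel's top front edge at about (380,150).

```bash
python3 - <<'E'
from h import *
im,K,T=cam("wrist"); s=arm.observe(); M=R.from_quat(s["tcp_rot"]).as_matrix()
for n,p,z in (("bar_out",(287,60),14),("bar_in",(301,30),14),("bar_in",(303,105),14),("panel",(386,30),110),("panel",(375,230),110),("board top c",(312,180),260),("board tip",(312,119),75)):
    w=pix2w(p,K,T,z); print(n,w[:2].round(0),"tool xy",(M.T@(w-s["position"]))[:2].round(1))
E
```

```text
bar_out [500. 255.] tool xy [100.8 -24.5]
bar_in [510. 282.] tool xy [126.2 -11.2]
bar_in [521. 217.] tool xy [ 60.3 -10. ]
panel [570. 278.] tool xy [113.6  47.8]
panel [591. 136.] tool xy [-30.   48.5]
board top c [530. 209.] tool xy [50.5 -1.4]
board tip [530. 211.] tool xy [52.6 -1.3]
```

```bash
python3 -m jog '[[[0,0.03,0.15],0],[[0,0,0.15],0],[[0,0,0.1],0],[[0,0,0.04],0],[[0,0,0],0],[[0,0,0.01],0],[[0,0,0],0]]' ; python3 -m jog '[[[0,0,0.01],0],[[0,0,0],0]]'
```

```text
clock: 39.78
position: [544.2, 158.9, 160.6]
tcp_rot: [0.656, 0.755, 0.0, 0.0]
contact_force: [-0.1, -0.3, -1.7]
finger_gap: 15.3
finger_force: 58.9
clock: 40.02
position: [543.9, 158.8, 158.7]
tcp_rot: [0.656, 0.755, -0.0, -0.0]
contact_force: [-0.8, 0.6, -2.2]
finger_gap: 15.3
finger_force: 58.9
```

```bash
python3 -m jog '[[[0,0,0.01],0],[[0,0,0],0]]';python3 -m jog '[[[0,0,0.01],0],[[0,0,0],0]]'
```

```text
clock: 40.28
position: [544.3, 158.8, 158.0]
tcp_rot: [0.656, 0.755, 0.0, 0.0]
contact_force: [-2.6, -1.8, 11.7]
finger_gap: 15.2
finger_force: 60.9
clock: 40.52
position: [544.9, 158.9, 158.0]
tcp_rot: [0.656, 0.755, 0.001, 0.001]
contact_force: [-6.8, -3.4, 36.9]
finger_gap: 15.5
finger_force: 64.2
```

```bash
python3 -m jog '[[[0,0,-0.015],0],[[0,0,0],0],[[0,0,0],0],[[0,0,0],0],[[0,0.03,0],0],[[0,0.03,0],0],[[0,0.03,0],0],[[0,0.03,0],0],[[0,0.03,0],0],[[0,0.03,0],0]]' 42; python3 -m jog '[[[0,0.03,0],0],[[0,0.03,0],0],[[0,0.03,0],0],[[0,0.03,0],0],[[0,0.03,0],0],[[0,0,0],0],[[0,0,0],0]]'; python3 - <<'E'
from h import *
im,K,T=cam("scene"); save(cv2.resize(im[150:310,330:490],None,fx=3,fy=3),"s1.png")
E
```

```text
clock: 41.78
position: [570.9, 162.7, 157.9]
tcp_rot: [0.656, 0.755, -0.0, -0.0]
contact_force: [-0.4, 0.3, 0.5]
finger_gap: 42.1
finger_force: 0.0
clock: 42.65
position: [592.8, 165.7, 157.8]
tcp_rot: [0.656, 0.755, -0.0, -0.0]
contact_force: [-0.0, -0.4, 0.1]
finger_gap: 41.8
finger_force: 0.0
```

View pics/s1.png

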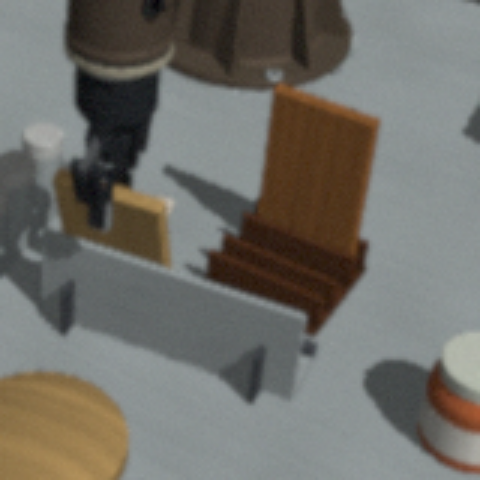

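The board is leaning inside the open fingers. I'll nudge it a little further, open wide, and withdraw up and back.

```bash
python3 -m jog '[[[0,0.025,0],0],[[0,0.025,0],0],[[0,0.02,0],0],[[0,0,0],0],[[0,0,0],0]]'; python3 -m jog '[[[0,0,0],0],[[0,0,0],0],[[0,0,0],0],[[0,0.03,-0.1],0],[[0,0.03,-0.1],0],[[0,0.03,-0.1],0],[[0,0,-0.3],0],[[0,0,-0.3],0],[[0,0,0],0],[[0,0,0],0]]' 85; python3 - <<'E'
from h import *
im,K,T=cam("wrist"); save(im,"w12.png")
go(372,273,290,1.57)
E
```

```text
clock: 43.32
position: [603.2, 167.2, 157.9]
tcp_rot: [0.656, 0.755, -0.0, -0.0]
contact_force: [0.0, -0.5, 0.8]
finger_gap: 41.9
finger_force: 0.0
clock: 44.58
position: [616.6, 169.0, 293.2]
tcp_rot: [0.656, 0.755, 0.0, 0.0]
contact_force: [-0.7, 0.2, 0.3]
finger_gap: 84.9
finger_force: 0.0
turn 0.022 (0.8 rows) shift 0.692 -1.629 0.016  j6 0.08
```

View pics/w12.png

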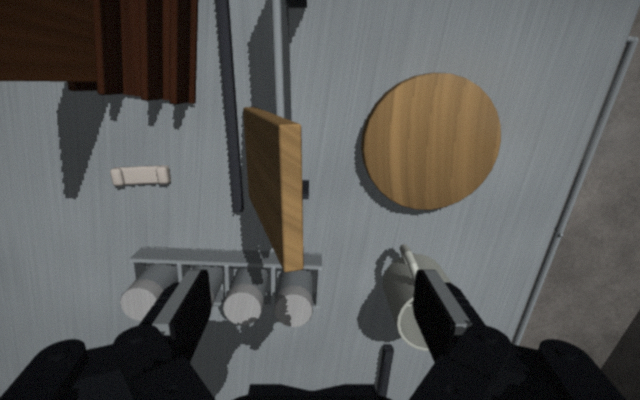

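The light board leans back over the panel: its upper edge runs (290,125)–(294,270) and its lower part disappears behind the bar line. The four tins stand in the rack. That was picture 14, so from here I go by numbers.

```bash
python3 - <<'E'
from h import *
im,K,T=cam("wrist")
O=np.array([575,224]);c,s=np.cos(.14),np.sin(.14);Rm=np.array([[c,s],[-s,c]])
for n,p,z in (("top",(292,125),192),("top",(294,269),192),("barin_end",(243,211),14),("barin",(226,60),14),("panel",(288,60),110)):
    w=pix2w(p,K,T,z)[:2]; print(n,w.round(0),"splash",(Rm@(w-O)).round(1))
for t,z in (("board_a_top",192),("board_a_mid",98),("board_a_foot",5)):
  for d in imaging.mark_of(t,"wrist")[:3]: w=pix2w(d["point"],K,T,z)[:2];print(t,round(d["score"],2),np.round(d["point"]),w.round(0),(Rm@(w-O)).round(0))
E
python3 -m jog '[[[0,0,0],0.022],[[0.16,-0.25,0],0],[[0.16,-0.25,0],0],[[0.16,-0.25,0],0],[[0.12,-0.25,0],0],[[0.1,-0.25,0],0],[[0,-0.25,0],0],[[0,0,0],0],[[0,0,0],0]]' 60; python3 - <<'E'
from h import *
im,K,T=cam("wrist"); 
for d in imaging.mark_of("board_a_top","wrist")[:4]+imaging.search_frame("board_a_mid","wrist")[:3]: print(d, pix2w(d["point"],K,T,206)[:2].round(0) if "point" in d else "")
go(372,273,160,1.57)
E
```

```text
top [594. 220.] splash [18.5 -6.8]
top [609. 112.] splash [  18.1 -115.5]
barin_end [539.  85.] splash [ -54.9 -132.3]
barin [507. 259.] splash [-62.8  44.4]
panel [581. 264.] splash [11.5 38.7]
board_a_mid 0.82 [35. 10.] [363. 274.] [-203.   79.]
board_a_foot 0.89 [104.  28.] [370. 274.] [-196.   78.]
clock: 45.95
position: [392.0, 273.9, 292.9]
tcp_rot: [0.706, 0.708, 0.0, 0.0]
contact_force: [-0.0, -0.4, -0.1]
finger_gap: 59.9
finger_force: 0.0
{'point': [284.9, 206.5], 'score': 0.74} [372. 274.]
{'box': [267.1, 108.2, 301.3, 279.4], 'score': 0.86} 
turn 0.000 (0.0 rows) shift -0.005 -0.136 0.885  j6 0.54
```

```bash
python3 -m jog '[[[0,-0.136,0.2],0],[[0,0,0.2],0],[[0,0,0.2],0],[[0,0,0.15],0],[[0,0,0.13],0],[[0,0,0],0]]' && python3 -m jog '[[[0,0,0],0],[[0,0,0],0],[[0,0,0],0],[[0,0,0],0],[[0,0,-0.15],0],[[0,0,-0.2],0],[[0,0,-0.1],0],[[0,0,0],0]]' 8 ; python3 - <<'E'
from h import *
go(527,278,228,1.71)
E
```

```text
clock: 46.85
position: [370.9, 273.1, 159.7]
tcp_rot: [0.707, 0.707, -0.001, -0.0]
contact_force: [-0.0, 0.3, 0.3]
finger_gap: 60.0
finger_force: 0.0
clock: 47.85
position: [371.7, 274.1, 229.5]
tcp_rot: [0.707, 0.708, 0.001, 0.0]
contact_force: [0.2, 0.6, -2.2]
finger_gap: 15.3
finger_force: 58.9
turn -0.022 (0.7 rows) shift -0.118 1.029 0.010  j6 0.57
```

```bash
python3 -m jog '[[[0,0,0],-0.022],[[-0.021,0.2,0],0],[[-0.021,0.21,0],0],[[-0.021,0.21,0],0],[[-0.021,0.21,0],0],[[-0.021,0.2,0],0],[[0,0,0],0],[[0,0,0],0],[[0,0,0],0]]' ; python3 - <<'E'
from h import *
im,K,T=cam("wrist"); s=arm.observe(); M=R.from_quat(s["tcp_rot"]).as_matrix()
# bar inner edge: intensity profile in rows around the bar ahead of the board
for r in (30,60):
    g=cv2.cvtColor(im,cv2.COLOR_RGB2GRAY)[r-2:r+3,260:420].mean(0)
    print(r,[int(v) for v in g[::4]])
for u in (285,300,315,380): print(u,(M.T@(pix2w((u,60),K,T,14)-s["position"]))[:2].round(1))
go(527.5,280,162,1.71)
E
```

```text
clock: 48.98
position: [525.3, 279.6, 228.1]
tcp_rot: [0.656, 0.755, -0.0, -0.0]
contact_force: [0.0, 0.3, -1.5]
finger_gap: 15.4
finger_force: 59.4
30 [149, 152, 147, 129, 118, 81, 71, 74, 86, 76, 81, 99, 130, 147, 151, 148, 149, 150, 148, 152, 150, 148, 147, 151, 147, 152, 149, 148, 152, 149, 147, 150, 149, 148, 150, 150, 147, 151, 150, 149]
60 [155, 149, 151, 154, 150, 152, 154, 154, 154, 155, 152, 150, 151, 154, 152, 154, 152, 152, 152, 153, 151, 151, 151, 153, 154, 149, 149, 152, 147, 147, 150, 152, 149, 151, 145, 150, 150, 151, 148, 150]
285 [100.7 -26.5]
300 [100.7 -12.5]
315 [100.7   1.4]
380 [100.7  62.1]
turn 0.000 (0.0 rows) shift 0.001 0.013 0.442  j6 0.30
```

```bash
python3 - <<'E'
from h import *
im,K,T=cam("wrist"); s=arm.observe(); M=R.from_quat(s["tcp_rot"]).as_matrix()
for r in (95,104,112):
    g=cv2.cvtColor(im,cv2.COLOR_RGB2GRAY)[r-2:r+3,260:420].mean(0)
    print(r,[int(v) for v in g[::3]])
print((M.T@(pix2w((300,108),K,T,14)-s["position"]))[:2].round(1))
E
```

```text
95 [150, 155, 156, 156, 155, 156, 150, 159, 78, 58, 62, 64, 75, 162, 165, 165, 161, 159, 158, 157, 163, 162, 162, 159, 163, 160, 161, 163, 158, 160, 158, 95, 49, 50, 51, 52, 55, 96, 152, 155, 145, 152, 154, 148, 153, 152, 150, 150, 150, 151, 155, 150, 148, 152]
104 [42, 41, 122, 155, 156, 153, 153, 112, 55, 61, 61, 65, 69, 160, 164, 167, 160, 158, 160, 157, 162, 161, 162, 158, 159, 160, 161, 164, 156, 129, 78, 68, 50, 47, 49, 49, 51, 103, 153, 154, 146, 157, 151, 153, 152, 152, 153, 152, 152, 154, 154, 147, 150, 154]
112 [42, 46, 141, 154, 158, 152, 157, 115, 63, 60, 62, 65, 66, 159, 164, 166, 160, 154, 161, 158, 162, 161, 161, 157, 159, 160, 160, 161, 90, 77, 78, 63, 51, 48, 47, 48, 48, 112, 154, 153, 140, 157, 152, 154, 155, 154, 150, 151, 154, 156, 151, 153, 154, 155]
[ 57.4 -13. ]
```

```bash
python3 -m jog '[[[0,0,0.15],0],[[0,0,0.15],0],[[0,0,0.1],0],[[0,0,0.04],0],[[0,0,0],0],[[0,0,0.015],0],[[0,0,0],0]]' ; python3 -m jog '[[[0,0,0.01],0],[[0,0,0],0]]'; python3 -m jog '[[[0,0,0.007],0],[[0,0,0],0]]'
```

```text
clock: 49.95
position: [526.5, 279.7, 160.5]
tcp_rot: [0.656, 0.755, 0.0, 0.0]
contact_force: [-0.4, -0.2, -2.5]
finger_gap: 15.5
finger_force: 59.4
clock: 50.2
position: [526.4, 279.7, 158.8]
tcp_rot: [0.656, 0.755, 0.0, 0.0]
contact_force: [0.8, -0.3, -1.7]
finger_gap: 15.1
finger_force: 59.6
clock: 50.45
position: [526.8, 279.7, 158.8]
tcp_rot: [0.656, 0.755, 0.001, 0.0]
contact_force: [-1.6, -3.2, 14.8]
finger_gap: 15.4
finger_force: 61.7
```

Contact on the plate. I'll release it and tip it over as before.

```bash
python3 -m jog '[[[0,0,-0.008],0],[[0,0,0],0],[[0,0,0],0],[[0,0,0],0],[[0,0.03,0],0],[[0,0.03,0],0],[[0,0.03,0],0],[[0,0.03,0],0],[[0,0.03,0],0],[[0,0.03,0],0]]' 42; python3 -m jog '[[[0,0.03,0],0],[[0,0.03,0],0],[[0,0.03,0],0],[[0,0.03,0],0],[[0,0.03,0],0],[[0,0.025,0],0],[[0,0.025,0],0],[[0,0.02,0],0],[[0,0,0],0],[[0,0,0],0]]';  python3 -m jog '[[[0,0,0],0],[[0,0,0],0],[[0,0,0],0],[[0,0.03,-0.1],0],[[0,0.03,-0.1],0],[[0,0.03,-0.1],0],[[0,0,-0.3],0],[[0,0,-0.3],0],[[-0.3,0,0],0],[[-0.3,0,0],0],[[0,0,0],0],[[0,0,0],0]]' 85; python3 - <<'E'
from h import *
O=np.array([575,224]);c,s=np.cos(.14),np.sin(.14);Rm=np.array([[c,s],[-s,c]])
for n in ("wrist","top","scene"):
  im,K,T=cam(n)
  for t,z in (("board_a_top",192),("board_a_mid",98),("board_a_foot",5),("caddy_a_mid",58),("tin1_mid",45)):
    for d in imaging.mark_of(t,n)[:5]:
      w=pix2w(d["point"],K,T,z)[:2];print(n,t,round(d["score"],2),np.round(d["point"]),w.round(0),(Rm@(w-O)).round(0) if "board" in t else "")
  for d in imaging.search_frame("board_a_mid",n)[:3]: print(n,d)
E
```

```text
clock: 51.7
position: [553.4, 283.4, 158.8]
tcp_rot: [0.656, 0.755, -0.0, 0.0]
contact_force: [0.8, 0.2, 0.3]
finger_gap: 42.1
finger_force: 0.0
clock: 52.95
position: [585.6, 288.0, 158.8]
tcp_rot: [0.656, 0.755, -0.0, -0.0]
contact_force: [0.5, -0.4, 0.2]
finger_gap: 41.9
finger_force: 0.0
clock: 54.45
position: [611.9, 200.9, 294.6]
tcp_rot: [0.656, 0.755, 0.0, 0.0]
contact_force: [-0.1, 0.2, -0.5]
finger_gap: 84.9
finger_force: 0.0
wrist board_a_top 0.84 [287.  65.] [582. 289.] [16. 63.]
wrist board_a_mid 0.74 [261.  72.] [553. 283.] [-13.  62.]
wrist board_a_foot 0.96 [247.  77.] [526. 277.] [-42.  59.]
wrist tin1_mid 0.79 [163. 305.] [448. -13.] 
wrist {'box': [236.6, 0.0, 301.2, 153.3], 'score': 0.97}
top board_a_top 0.81 [226. 184.] [587. 291.] [21. 65.]
top board_a_mid 0.91 [234. 196.] [557. 282.] [-10.  60.]
top board_a_mid 0.68 [241. 210.] [513. 261.] [-56.  45.]
top board_a_foot 0.78 [242. 208.] [522. 273.] [-46.  56.]
top board_a_foot 0.21 [268. 177.] [632. 180.] [ 50. -51.]
top caddy_a_mid 0.7 [321. 192.] [570.  -3.] 
top caddy_a_mid 0.43 [413. 180.] [ 603. -318.] 
top tin1_mid 0.59 [269. 191.] [579. 173.] 
top tin1_mid 0.16 [264. 140.] [755. 190.] 
top {'box': [206.9, 181.1, 254.8, 211.1], 'score': 0.96}
top {'box': [214.0, 182.9, 298.2, 217.7], 'score': 0.69}
scene board_a_top 0.72 [408. 227.] [582. 292.] [16. 67.]
scene board_a_top 0.54 [425. 240.] [606. 353.] [ 49. 124.]
scene board_a_mid 0.79 [410. 249.] [563. 296.] [-2. 73.]
scene board_a_mid 0.57 [344. 297.] [818. 247.] [244. -11.]
scene board_a_foot 0.32 [426. 243.] [416. 282.] [-150.   79.]
scene caddy_a_mid 0.58 [243. 198.] [ 631. -301.] 
scene tin1_mid 0.59 [341. 204.] [451. -22.] 
scene tin1_mid 0.18 [283. 260.] [767.  -6.] 
scene {'box': [387.7, 221.9, 429.5, 253.1], 'score': 0.77}
scene {'box': [466.0, 259.5, 506.3, 305.0], 'score': 0.71}
```

```bash
python3 - <<'E'
from h import *
O=np.array([575,224]);c,s=np.cos(.14),np.sin(.14);Rm=np.array([[c,s],[-s,c]])
im,K,T=cam("top"); h=cv2.cvtColor(im,cv2.COLOR_RGB2HSV)
m=((h[...,0]>9)&(h[...,0]<26)&(h[...,1]>80)&(h[...,2]>70)).astype(np.uint8)
n,l,st,ce=cv2.connectedComponentsWithStats(m)
for i in range(1,n):
    if st[i,4]>25: 
        r=cv2.minAreaRect(np.argwhere(l==i)[:,::-1].astype(np.float32)); w=pix2w(r[0],K,T,76)[:2]
        print(st[i].tolist(),np.round(r[1],1),round(r[2]),"w@76",w.round(0),"splash@192",(Rm@(pix2w(r[0],K,T,150)[:2]-O)).round(0))
im,K,T=cam("wrist")
for d in imaging.search_frame("board_a_mid","wrist"): print(d)
h=cv2.cvtColor(im,cv2.COLOR_RGB2HSV);m=((h[...,0]>9)&(h[...,0]<26)&(h[...,1]>80)).astype(np.uint8)
n,l,st,ce=cv2.connectedComponentsWithStats(m)
print([st[i].tolist() for i in range(1,n) if st[i,4]>300])
E
```

```text
[253, 121, 32, 44, 954] [43.9 26.9] 76 w@76 [746. 163.] splash@192 [145. -91.]
[405, 161, 25, 44, 1010] [43. 24.] 90 w@76 [ 594. -326.] splash@192 [ -64. -529.]
[266, 175, 24, 27, 267] [28.  16.2] 72 w@76 [584. 141.] splash@192 [-11. -90.]
[210, 180, 33, 11, 175] [ 6.3 32.4] 79 w@76 [595. 315.] splash@192 [22. 73.]
[465, 181, 18, 18, 226] [17.4 16.3] 73 w@76 [ 566. -511.] splash@192 [-114. -699.]
[129, 339, 72, 31, 811] [14.7 75.6] 74 w@76 [ 54. 517.] splash@192 [-458.  334.]
{'box': [237.7, 0.0, 299.9, 151.0], 'score': 0.9}
{'box': [130.6, 284.4, 169.2, 328.6], 'score': 0.69}
{'box': [244.8, 132.1, 304.2, 307.0], 'score': 0.63}
[[70, 0, 131, 134, 7265], [240, 0, 64, 308, 14454], [361, 103, 135, 131, 13721]]
```

The mask puts the caddy stack a centimetre off from where I left it, so I'll check it from close by.

```bash
python3 -m jog '[[[-0.3,0,0],0.022],[[-0.34,0,0],0],[[-0.34,0,0],0],[[-0.34,0,0],0],[[-0.34,0,0],0],[[-0.34,0,0],0],[[-0.34,0,0],0],[[-0.34,0,0],0],[[-0.34,0,0],0],[[-0.34,0,0],0],[[0,0,0.3],0],[[0,0,0],0]]'; python3 - <<'E'
from h import *
im,K,T=cam("wrist"); h=cv2.cvtColor(im,cv2.COLOR_RGB2HSV)
m=((h[...,0]>9)&(h[...,0]<28)&(h[...,1]>70)&(h[...,2]>60)).astype(np.uint8)
m=cv2.morphologyEx(m,cv2.MORPH_CLOSE,np.ones((7,7)))
n,l,st,ce=cv2.connectedComponentsWithStats(m)
for i in range(1,n):
    if st[i,4]>800:
        q=np.argwhere(l==i)[:,::-1]; B=cv2.boxPoints(cv2.minAreaRect(q.astype(np.float32)))
        print(st[i].tolist(),B.round().tolist(),[pix2w(b,K,T,76)[:2].round(0).tolist() for b in B])
for n,z in (("caddy_a_mid",58),("tray",0)):
  for d in imaging.mark_of(n,"wrist")[:3]: print(n,d,pix2w(d["point"],K,T,z)[:2].round(0))
# where the four rim corners of stack, tray would project if in place
for c in ((540,-300),(674,-300),(540,-366),(674,-366)): print(w2pix((*c,76),K,T).round())
save(im,"w14.png")
E
```

```text
clock: 57.15
position: [616.6, -302.3, 245.7]
tcp_rot: [0.707, 0.707, -0.001, -0.003]
contact_force: [-0.4, 0.2, 0.1]
finger_gap: 85.0
finger_force: 0.0
[209, 162, 163, 80, 12071] [[209.0, 162.0], [371.0, 162.0], [371.0, 241.0], [209.0, 241.0]] [[523.0, -289.0], [667.0, -288.0], [671.0, -365.0], [516.0, -366.0]]
[234, 346, 57, 49, 1441] [[226.0, 354.0], [281.0, 341.0], [292.0, 382.0], [237.0, 396.0]] [[523.0, -498.0], [582.0, -481.0], [592.0, -537.0], [530.0, -556.0]]
[229. 174.]
[378. 175.]
[234. 241.]
[374. 242.]
```

```bash
python3 -m jog '[[[0,0,0],0],[[0,0,0],0]]'; python3 - <<'E'
from h import *
im,K,T=cam("wrist"); save(im,"w15.png"); h=cv2.cvtColor(im,cv2.COLOR_RGB2HSV)
m=((h[...,0]>9)&(h[...,0]<28)&(h[...,1]>70)&(h[...,2]>60))
for r in range(156,250,5): 
    c=np.where(m[r,180:420])[0]+180; print(r,(c.min(),c.max(),len(c)) if len(c) else None, end="; ")
print()
g=h[...,2]
for r in (168,185,200,215,236): print(r,[int(v) for v in g[r-1:r+2,196:396].mean(0)[::4]])
for c in ((540,-300,76),(674,-300,76),(540,-366,76),(674,-366,76),(607,-333,76),(540,-300,40),(674,-366,40),(520,-277,55),(694,-277,55),(520,-389,55)): print(c,w2pix(c,K,T).round())
E
```

```text
clock: 57.55
position: [619.2, -302.6, 250.0]
tcp_rot: [0.706, 0.708, 0.0, 0.001]
contact_force: [-0.1, -0.0, -0.3]
finger_gap: 85.2
finger_force: 0.0
156 None; 161 (np.int64(237), np.int64(320), 84); 166 (np.int64(212), np.int64(366), 155); 171 (np.int64(207), np.int64(366), 160); 176 (np.int64(207), np.int64(365), 153); 181 (np.int64(207), np.int64(365), 128); 186 (np.int64(207), np.int64(364), 131); 191 (np.int64(208), np.int64(364), 149); 196 (np.int64(208), np.int64(364), 152); 201 (np.int64(208), np.int64(363), 148); 206 (np.int64(209), np.int64(363), 146); 211 (np.int64(209), np.int64(362), 146); 216 (np.int64(210), np.int64(362), 145); 221 (np.int64(210), np.int64(362), 149); 226 (np.int64(210), np.int64(351), 136); 231 (np.int64(211), np.int64(349), 139); 236 (np.int64(212), np.int64(348), 137); 241 None; 246 None; 
168 [114, 110, 112, 110, 116, 114, 113, 111, 111, 111, 112, 114, 116, 115, 115, 115, 114, 113, 111, 115, 113, 113, 114, 113, 112, 113, 114, 112, 112, 112, 112, 115, 113, 115, 113, 114, 114, 112, 115, 152, 157, 154, 155, 67, 64, 64, 60, 42, 42, 112]
185 [115, 111,
[... 514 characters left out ...]
7, 147, 147, 145, 148, 90, 83, 121, 120, 124, 78, 148, 151, 148, 152, 152, 152, 151, 152, 154, 155, 134, 71, 63, 114, 159, 76, 47, 155, 129, 65, 64, 58, 41, 41, 125, 111]
236 [112, 116, 116, 116, 132, 131, 129, 134, 135, 135, 135, 137, 135, 134, 133, 133, 133, 139, 138, 142, 140, 145, 147, 148, 149, 150, 151, 152, 152, 151, 152, 151, 152, 152, 154, 153, 153, 154, 148, 103, 101, 101, 100, 99, 67, 46, 41, 58, 117, 111]
(540, -300, 76) [226. 172.]
(674, -300, 76) [373. 173.]
(540, -366, 76) [231. 239.]
(674, -366, 76) [369. 239.]
(607, -333, 76) [300. 207.]
(540, -300, 40) [234. 164.]
(674, -366, 40) [364. 225.]
(520, -277, 55) [208. 143.]
(694, -277, 55) [392. 144.]
(520, -389, 55) [218. 251.]
```

The top caddy was knocked: its wall is at column 280 where 300 is expected, while the lower caddy's rim is still in place at column 362. I'll regrip the top caddy and put it back square.

```bash
python3 - <<'E'
from h import *
im,K,T=cam("wrist"); g=cv2.cvtColor(im,cv2.COLOR_RGB2HSV)
h=im.astype(int)
for r in (190,200,210,220): print(r,[int(v) for v in im[r-1:r+2,262:296,0].mean(0)[::2]])
for p in ((280,206),(207,171),(212,238),(348,236),(352,200)): print(pix2w(p,K,T,76)[:2].round(1))
p=pix2w((280,206),K,T,76); go(p[0],-333,55,1.57)
E
```

```text
190 [78, 81, 80, 74, 75, 106, 124, 127, 122, 122, 122, 123, 108, 59, 77, 79, 80]
200 [154, 153, 147, 94, 70, 94, 122, 122, 122, 121, 124, 123, 110, 80, 145, 151, 150]
210 [140, 142, 140, 98, 67, 83, 119, 121, 123, 121, 121, 124, 111, 75, 139, 141, 143]
220 [139, 140, 143, 131, 70, 73, 116, 120, 121, 121, 122, 125, 113, 73, 137, 143, 146]
[ 588.2 -332.3]
[ 522.6 -298.7]
[ 521.4 -365.2]
[ 653.2 -362.9]
[ 655.7 -326.2]
turn 0.000 (0.0 rows) shift -0.203 -0.205 1.296  j6 -0.50
```

```bash
python3 -m jog '[[[-0.1,-0.1,0.2],0],[[-0.103,-0.108,0.2],0],[[0,0,0.3],0],[[0,0,0.2],0],[[0,0,0],0],[[0,0,0],0]]' 50; python3 - <<'E'
from h import *
im,K,T=cam("wrist"); save(im,"w16.png")
go(588,-332.5,55,1.57)
y=w2pix((588,-332,76),K,T); print(y); r=int(y[1])
print([int(v) for v in im[r-1:r+2,int(y[0])-40:int(y[0])+40,0].mean(0)[::3]])
E
```

```text
clock: 58.4
position: [588.3, -333.7, 115.2]
tcp_rot: [0.706, 0.708, 0.0, 0.001]
contact_force: [-0.1, -0.3, 0.3]
finger_gap: 50.0
finger_force: 0.0
turn 0.000 (0.0 rows) shift 0.009 -0.003 0.403  j6 -0.56
[313.3910147  231.76928393]
[158, 159, 157, 158, 158, 159, 83, 72, 74, 79, 132, 135, 136, 134, 134, 134, 136, 125, 157, 161, 160, 161, 161, 161, 162, 160, 162]
```

```bash
python3 -m jog '[[[0.005,0,0.15],0],[[0,0,0.15],0],[[0,0,0.1],0],[[0,0,0],0],[[0,0,0],0]]'; python3 -m jog '[[[0,0,0],0],[[0,0,0],0],[[0,0,0],0],[[0,0,0],0],[[0,0,-0.1],0],[[0,0,-0.04],0],[[0,0.065,0],0],[[0,0.06,0],0],[[0,0,0],0],[[0,0,0],0]]' 8; python3 - <<'E'
from h import *
go(607,-333,57,1.56)
E
```

```text
clock: 59.08
position: [588.1, -332.9, 54.8]
tcp_rot: [0.707, 0.708, 0.0, 0.001]
contact_force: [0.0, 0.4, 1.5]
finger_gap: 50.0
finger_force: 0.0
clock: 60.32
position: [606.0, -332.3, 74.3]
tcp_rot: [0.706, 0.708, -0.0, -0.0]
contact_force: [-0.7, 1.2, -2.4]
finger_gap: 12.7
finger_force: 60.2
turn 0.002 (0.1 rows) shift -0.005 0.007 0.115  j6 -0.55
```

```bash
python3 -m jog '[[[-0.003,0.006,0.06],0],[[0,0,0.04],0],[[0,0,0.018],0],[[0,0,0],0],[[0,0,0],0]]'; python3 -m jog '[[[0,0,0],0],[[0,0,0],0],[[0,0,0],0],[[0,0,0],0],[[0,0,-0.2],0],[[0,0,-0.25],0],[[0,0,-0.25],0],[[0,0,-0.2],0],[[0,0,0],0],[[0,0,0],0]]' 50; python3 - <<'E'
from h import *
im,K,T=cam("wrist"); save(im,"w17.png"); h=cv2.cvtColor(im,cv2.COLOR_RGB2HSV)
m=((h[...,0]>9)&(h[...,0]<28)&(h[...,1]>70)&(h[...,2]>60))
for r in range(130,250,8):
    c=np.where(m[r,180:430])[0]+180; print(r,(int(c.min()),int(c.max()),len(c)) if len(c) else None, end="; ")
print()
for c in ((540,-300,76),(674,-300,76),(540,-366,76),(674,-366,76),(540,-300,40),(674,-366,40)): print(c,w2pix(c,K,T).round())
c=w2pix((607,-333,76),K,T).astype(int); print(c,[int(v) for v in im[c[1]-1:c[1]+2,c[0]-30:c[0]+30,0].mean(0)[::3]])
E
```

```text
clock: 60.95
position: [607.2, -333.1, 57.3]
tcp_rot: [0.707, 0.708, 0.0, 0.0]
contact_force: [-0.5, 0.2, -1.7]
finger_gap: 12.6
finger_force: 60.2
clock: 62.2
position: [606.8, -332.8, 191.5]
tcp_rot: [0.707, 0.708, -0.0, -0.0]
contact_force: [-0.7, 0.1, 0.9]
finger_gap: 50.0
finger_force: 0.0
130 None; 138 None; 146 (228, 396, 169); 154 (222, 404, 183); 162 (223, 403, 166); 170 (223, 402, 167); 178 (224, 402, 171); 186 (225, 401, 169); 194 (225, 400, 168); 202 (225, 400, 168); 210 (226, 399, 166); 218 (227, 398, 161); 226 (227, 398, 172); 234 (279, 375, 58); 242 None; 
(540, -300, 76) [222. 151.]
(674, -300, 76) [406. 151.]
(540, -366, 76) [229. 234.]
(674, -366, 76) [399. 235.]
(540, -300, 40) [233. 143.]
(674, -366, 40) [389. 218.]
[313 194] [160, 162, 161, 161, 111, 75, 74, 103, 129, 132, 129, 131, 131, 150, 163, 161, 160, 161, 162, 160]
```

The stack is square again and matches its expected outline. Handing in.

```bash
python3 -m jog '[[[0,0,-0.2],0],[[0,0,-0.2],0],[[0,0,0],0],[[0,0,0],0]]'; python3 -c "
from station import arm
print(arm.finish_job())"
```

```text
clock: 62.75
position: [606.6, -332.7, 250.7]
tcp_rot: [0.707, 0.708, -0.0, -0.001]
contact_force: [-0.0, -0.2, -0.2]
finger_gap: 50.2
finger_force: 0.0
the job is handed in; nothing more can be done
None
```

I handed the job in at about 63 s: the four tins are in the rack, the caddies are stacked in the pan (I re-squared the top one after it was knocked), and both boards lean on the splash panel; no verdict came back.

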